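# Gauge the tall jar in the bench calliper

### The arm

A 6-joint arm with a two-finger parallel gripper is mounted at the origin on the work surface; the furniture and walls round the work are solid. World frame = base frame: x ahead of the robot, y to its left, z up, the work surface at z = 0. Lengths are in m, angles in rad, forces in N, time in s.
With the tool pointing down it reaches from about 0.275 to 0.725 m from the base axis. Payload 15.9 kg.
Tool frame: the origin (TCP) lies between the finger pads; the fingertips stand 19 mm ahead of it and the grasp point (between the pads) is the TCP (manip.tip_reach is the distance from the TCP to the fingertips, in m); z points along the fingers, y is the line along which they close (so a half turn about z gives the same grasp; the last joint's range is limited). The gripper opens to 85 mm and grips with 20 to 120 N. Pads are 22 mm wide; open, the fingers measure 114 mm over their backs; the gripper's body (76 mm by 85 mm) begins 54 mm behind the grasp point. The pads swing forward as they close: fully open they stand 13 mm farther back than shut.
Start: joints at [1.126, 0.213, -0.034, 1.323, 0, 1.571], TCP at [0.215, 0.451, 0.25] pointing down, gripper open.
Joint ranges: [-2.98, 2.98], [-0.74, 1.72], [-1.14, 1.35], [-2.1, 2.04], [-1.57, 1.44], [-3.14, 3.14]. Speed limits (rad/s): [1.89, 1.89, 2.39, 2.57, 3.14, 3.14].

### API

Orientations are given as a rotation vector (axis times angle).
In Python, from plant import manip, viewer gives the robot as it stands.
- The arm moves only by the tool drive_tool, never from a script. Its argument "deltas" is a list of rows, each an object with "turn": the turn, a rotation vector about the world's x, y, z in units of 6 degrees (1.0 is 6 degrees), a list of three; "slide": the shift along the world's x, y, z in units of 400 mm (1.0 is 400 mm), a list of three; "hand": the closure, from -1 (fully open) to 1 (shut), so that 0 is half open. In form: [{"turn": [ax, ay, az], "slide": [x, y, z], "hand": hand}, ...]. A call has 1 to 8 rows; each row shifts and turns the commanded pose from where the row before left it; what a row does not reach is not made up. A row lasts 1/12 s, in which the tool goes at most 41.7 mm and 7.16 degrees, less where a joint would pass 70% of its speed; a pose out of reach is approached as far as the arm can. A call with a number of a shift or a turn outside -1 to 1 is refused whole. A call with a gripper value outside its range is refused whole. The fingers move at their own pace and stop on an object; "force" is the grip in N (left out, the last holds). Time passes only in rows, so rows that do not move let the fingers close. It gives the time, the measured TCP pose, the force, the opening and the grip force at its end, in the units of the state.
- manip.state(): the state, without advancing time (a new reading comes with each control period).
- viewer.snapshot(name): name is "side" or "top" or "wrist"; returns a dict with "color" (480x640x3 uint8, red, green, blue), "depth" (480x640 float32, m along the optical axis (not along the pixel's ray), 0 where there is no reading), "intrinsics" (3x3 intrinsics, pixels), "origin" and "orientation" of the camera in the world. Camera axes: x right, y up, looking along -z (the intrinsics and any distortion apply to the point x, -y, -z); pixel columns grow to the right and rows downward; lengths in m; the calibration is good to about 2 mm. A picture is of the moment at which its call begins.
- manip.sign_off(): hands the job in; it is judged then, once.
The state is a dict: "time_s": time; "qpos": joint angles; "joint_velocities": joint speeds; "tau": joint torques, N m; "ee_pos": TCP position; "eef_rot": TCP orientation; "contact_force": force on the tool from outside, world axes, zero at the start; "torque": the same for the moment, N m; "gripper_width": opening from 0.0 (shut) to 1.0 (fully open); "grip_force": force on a finger pad.
Only numpy, scipy, OpenCV 4.12 (cv2) and the standard library are available. Lean on these libraries where they do the work, as an engineer would, in place of code of your own. Each camera call takes 0.05 s, during which the arm holds its last target. There are 200 camera calls.

### The job

We need the width of the tallest of the three loose screw jars, to make a rack for it. Stand that jar upright on the bench calliper's base plate, midway across the jaws between the sliding jaw and the sprung anvil, then slide the jaw gently shut on it until the anvil's pointer tip stands between the two ridges on the housing, and leave it so. Do not ram the anvil back to its stop, and leave the other two jars where they are.

Things in the scene. Friction and masses are not known exactly. Their poses are not given: they have to be found in the camera images.
- tall_jar: The jar to be gauged: the tallest loose screw jar, dark brown glass, dark cap; body 52 mm across up to z = 96 mm, cap 42 mm across above, 114 mm tall in all, about 0.19 kg. Origin: centre of its underside, z up.
- wide_jar: Bystander: amber-brown screw jar with label and black cap, 61 mm across, 98 mm tall. Origin: centre of its underside.
- short_jar: Bystander: near-black screw jar with reddish cap, 50 mm across, 92 mm tall. Origin: centre of its underside.
- gauge: Bench calliper, fixed. Origin: centre of the underside of its base plate (130 x 370 mm, top at z = 12 mm). Jaws close along its y; x runs across, away from the robot. Rail with scale at x = 44 to 56 mm, top z = 22. Sprung anvil and grey housing (52 mm wide, y = 113 to 173 mm, top z = 47) at the +y end, sliding jaw at the -y end. Jaw faces are flat, 50 mm wide in x, z = 14 to 64 mm.
- anvil_face (a point): Centre of the anvil's flat face (moves with the anvil), on the gauge's x = 0 at z = 39 mm; with the anvil at rest at y = +75 mm in the gauge frame. Axes as the gauge's.
- jaw_face (a point): Centre of the sliding jaw's flat face (moves with the jaw), on the gauge's x = 0 at z = 39 mm; fully open at y = -75 mm in the gauge frame. Axes as the gauge's.
- jaw_grip (a point): Grip point on the jaw's upright black fin: fin 28 mm in gauge x, 16 mm in gauge y, rising from the carriage top (z = 40 mm) to z = 93 mm; this point is on its middle at z = 80 mm, 65 mm behind the jaw face (gauge -y). Axes as the gauge's.
- jaw (a joint): Sliding jaw's travel in m: 0 fully open, grows as it closes toward +y of the gauge, up to 0.145. The gap between the faces is 0.150 - jaw + anvil. It slides with about 9 N of friction and stays where it is left, also against the anvil's spring.
- anvil (a joint): How far the anvil is pushed back (toward +y of the gauge), in m: 0 at rest, stop at 0.022. Spring 400 N/m. A flat brass pointer on it runs over the housing top; its tip passes the first black ridge at 0.004 and the second at 0.014.
Not all that is in view belongs to the job. What is shaped like the tall_jar but red is not meant.

How it is judged:
At the end, for the whole second after the job is handed in: The tall jar stands upright (within 0.08 rad) and at rest on the gauge's base plate, within 16 mm of the middle across the jaws, touching both jaw faces (its centre 22 to 29 mm from each), and the anvil is pushed back 4 to 14 mm, so that the pointer tip is between the ridges (value of joint anvil between 0.004 and 0.014 m and x of tall_jar in the frame of gauge between -0.016 and 0.016 m and z of tall_jar in the frame of gauge between 0.009 and 0.016 m and y of tall_jar in the frame of jaw_face between 0.022 and 0.029 m and y of tall_jar in the frame of anvil_face between -0.029 and -0.022 m and angle between tall_jar's own z axis and vertical below 0.08 rad and linear speed of tall_jar below 0.01 m/s and velocity of joint jaw between -0.003 and 0.003 m/s).
It fails at once if the anvil is rammed back to its stop (beyond 20 mm) (value of joint anvil above 0.02 m).
It fails at once if the wide jar is moved more than 30 mm (distance of wide_jar from where it was at the start of the episode above 0.03 m).
It fails at once if the short jar is moved more than 30 mm (distance of short_jar from where it was at the start of the episode above 0.03 m).
It also fails if it takes over 61 s, if anything falls off the work surface, if the arm or the gripper's body presses on something with over 40 N, if the wrist force passes 120 N, or if a joint passes its speed limit or range.

## Working session

There is one attempt and no reset: what is moved stays moved. The work goes in short steps, Python scripts to look and compute and a tool call to move; the robot and the scene stay as the last step left them, time stands still between calls to the robot, and variables do not carry over. Pictures are saved under pics/ and viewed, at most 10 in all, crops included, and the job is handed in when it is done.

Besides the shell and the picture viewer there is one more tool, called in YAML: its name, and indented under it one key for each argument. drive_tool: Moves the arm, as the interface text tells. Its arguments: {"type":"object","properties":{"deltas":{"type":"array","items":{"type":"object","properties":{"turn":{"type":"array","items":{"type":"number"}},"slide":{"type":"array","items":{"type":"number"}},"hand":{"type":"number"}}}},"force":{"type":"number"}},"required":["deltas"]}

```bash
mkdir -p pics; cat > h.py <<'E'
import numpy as np, cv2
from plant import manip, viewer
def snap(name,fn=None):
    s=viewer.snapshot(name)
    if fn: cv2.imwrite('pics/'+fn,s['color'][:,:,::-1])
    np.savez('pics/'+name+'.npz',**s); return s
def load(name): return dict(np.load('pics/'+name+'.npz'))
def R(s):
    o=np.asarray(s['orientation'],float)
    if o.shape==(3,3): return o
    if o.size==3: return cv2.Rodrigues(o)[0]
    from scipy.spatial.transform import Rotation as T
    return T.from_quat(o).as_matrix()
def cloud(s):
    K=s['intrinsics'];d=s['depth'];v,u=np.mgrid[:480,:640]
    p=np.stack([(u-K[0,2])/K[0,0]*d,-(v-K[1,2])/K[1,1]*d,-d],-1)
    w=p@R(s).T+s['origin']; w[d==0]=np.nan; return w
E
python3 - <<'E'
from h import *
for n in('top','side'):
    s=snap(n,n+'0.png');print(n,s['origin'],s['orientation'],s['intrinsics'].tolist())
print(manip.state())
E
```

```text
top [ 0.4274141  -0.024645    1.13622013] [ 0.08900986 -0.05931021 -1.55613716] [[601.7474762801743, 0.0, 308.62712420208675], [0.0, 601.7474762801743, 235.48647805694026], [0.0, 0.0, 1.0]]
side [0.56718502 0.61719668 0.61342333] [0.01588813 1.30451079 2.80064366] [[500.232333024928, 0.0, 316.3637114224749], [0.0, 500.232333024928, 248.60272459386206], [0.0, 0.0, 1.0]]
{'time_s': 0.1, 'qpos': array([ 1.12597791e+00,  2.13310668e-01, -3.49720845e-02,  1.32349705e+00,
       -2.44337249e-06,  1.57076663e+00]), 'joint_velocities': array([-0.00031635, -0.00178813,  0.0009179 ,  0.0003479 ,  0.00135365,
       -0.00065399]), 'tau': array([-2.30592132e-04, -6.87251616e+01,  4.87806594e+01,  1.23356190e-02,
        6.97003841e-06,  4.71774854e-06]), 'ee_pos': array([0.21502781, 0.4510927 , 0.24987341]), 'eef_rot': array([-6.92880001e-01, -3.06401229e+00,  1.50752734e-03]), 'contact_force': array([-0.12098224,  0.20649972,  0.41678095]), 'torque': array([-0.02615671,  0.03236121, -0.01170691]), 'grip_force': 0.0, 'gripper_width': 1.0007156127342751}
```

View pics/top0.png

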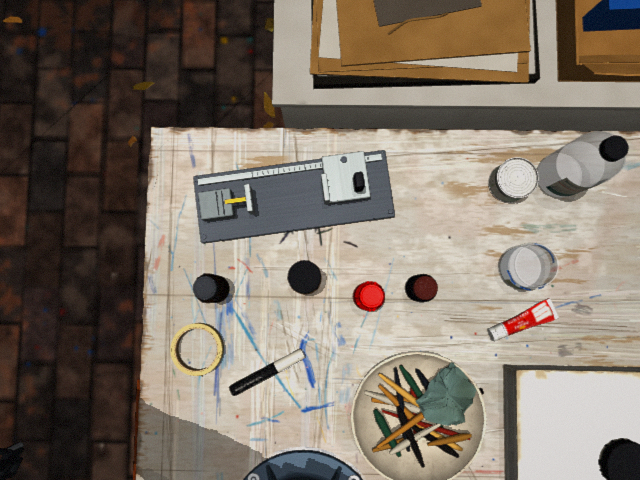

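View pics/side0.png

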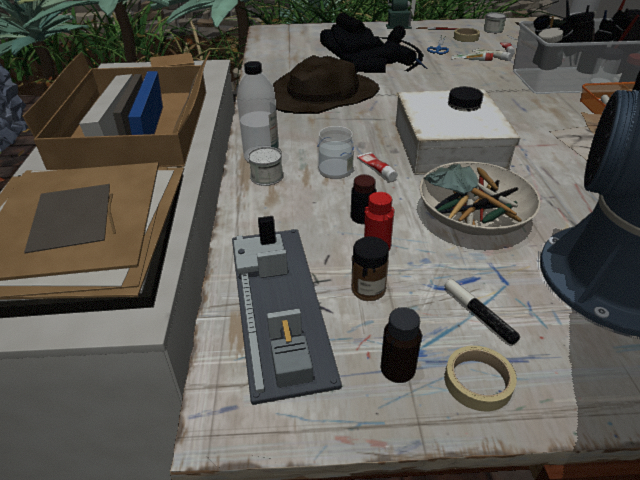

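Candidates in the top picture are the dark-capped dark jar (210,289), the amber labelled jar (305,278), the red look-alike (369,296) and the reddish-capped jar (421,288). I choose (210,289), which is at (401,345) in the side view. I'll check its height and a close crop.

```bash
python3 - <<'E'
from h import *
t=load('top');s=load('side');W=cloud(t);S=cloud(s)
def fit(P,n=''):
    c,r=cv2.minEnclosingCircle(P[:,:2].astype(np.float32));return n,np.round(c,4),round(r,4),len(P)
for n,(u,v) in dict(tall=(210,289),wide=(305,278),red=(369,296),short=(421,288)).items():
    B=W[v-35:v+35,u-35:u+35].reshape(-1,3);B=B[~np.isnan(B[:,0])]
    zt=np.percentile(W[v-4:v+5,u-4:u+5,2],50); print(fit(B[abs(B[:,2]-zt)<.005],n),'ztop',zt, 'med',np.median(B[abs(B[:,2]-zt)<.005],0))
    # side
    c=W[v,u,:2]; Q=S.reshape(-1,3);Q=Q[(np.hypot(*(Q[:,:2]-c).T)<.045)&(Q[:,2]>.01)]
    zt=np.percentile(Q[:,2],99); T=Q[abs(Q[:,2]-zt)<.004]; print('  side ztop',zt,'topmed',np.median(T,0))
    from scipy.optimize import least_squares
    B=Q[(Q[:,2]>.02)&(Q[:,2]<.07)]
    r=least_squares(lambda p:np.hypot(B[:,0]-p[0],B[:,1]-p[1])-p[2],[*c,.026],loss='soft_l1',f_scale=.002).x;print('  bodyfit',r)
# gauge plate
for n,A in(('top',W),('side',S)):
    P=A.reshape(-1,3); m=(P[:,2]>.006)&(P[:,2]<.10)&(P[:,0]>.44)&(P[:,0]<.68)&(P[:,1]>-.2)&(P[:,1]<.3)
    P=P[m];print(n,cv2.minAreaRect(P[(P[:,2]<.017)][:,:2].astype(np.float32)),np.median(P[(P[:,2]<.017)],0))
    F=P[(P[:,2]>.088)];print('fin',len(F),cv2.minAreaRect(F[:,:2].astype(np.float32)) if len(F)>3 else '',F.mean(0))
    print('table z',np.median(A.reshape(-1,3)[:,2][abs(A.reshape(-1,3)[:,2])<.02]))
cr=s['color'][280:400,340:500,::-1];cv2.imwrite('pics/crop1.png',cv2.resize(cr,None,fx=4,fy=4,interpolation=3))
E
```

```text
('tall', array([0.4336, 0.1715]), 0.0207, 455) ztop 0.11228789993658661 med [0.43395526 0.17161156 0.11224549]
  side ztop 0.11400900108541595 topmed [0.43356441 0.17403368 0.11232135]
  bodyfit [0.43232408 0.17187419 0.02592029]
('wide', array([0.4551, 0.0034]), 0.029, 852) ztop 0.09584481660160327 med [0.45539108 0.00300993 0.09626667]
  side ztop 0.09768781565316056 topmed [0.45472095 0.00583991 0.09600151]
  bodyfit [0.45391659 0.00412689 0.02949384]
('red', array([ 0.4233, -0.1117]), 0.0207, 458) ztop 0.11171023898666621 med [ 0.42326338 -0.1114488   0.11201167]
  side ztop 0.11332744900265482 topmed [ 0.42307835 -0.10947955  0.11175129]
  bodyfit [ 0.42207916 -0.11131807  0.02587775]
('short', array([ 0.4391, -0.2065]), 0.0212, 464) ztop 0.08982090021867095 med [ 0.43953479 -0.20632658  0.08997088]
  side ztop 0.09144851854049449 topmed [ 0.43885992 -0.20384848  0.08997988]
  bodyfit [ 0.4390389  -0.20613194  0.02353213]
top ((0.5605161786079407, 0.03622061014175415), (0.45855632424354553, 0.2394942343235016), 89.83109283447266) [0.59263793 0.03601814 0.01154366]
fin 903 ((0.4565548896789551, -0.022908493876457214), (0.2281087189912796, 0.3283252418041229), 35.191959381103516) [ 0.48378889 -0.02126748  0.09504309]
table z -0.00011835873602183966
side ((0.5600000023841858, 0.010741472244262695), (0.42089757323265076, 0.23978719115257263), 89.99215698242188) [0.58728079 0.07047516 0.01131895]
fin 872 ((0.5399004817008972, -0.0028380006551742554), (0.1995600014925003, 0.3927612900733948), 0.05948159471154213) [0.47744575 0.00542644 0.09435647]
table z -0.0005067320008960152
```

View pics/crop1.png

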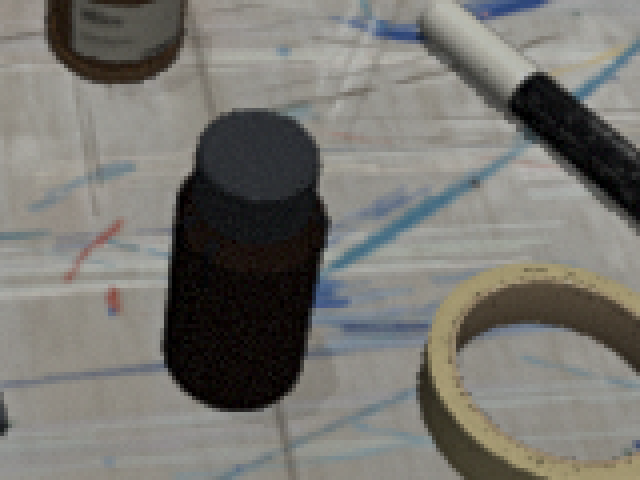

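The crop shows the dark brown jar with a dark cap (centre about (245,265) in the crop). It is 114 mm tall, so this is the tall jar. Next is the gauge pose.

```bash
python3 - <<'E'
from h import *
t=load('top');s=load('side');W=cloud(t)
reg=np.zeros((480,640),np.uint8)
cv2.fillConvexPoly(reg,np.array([[190,172],[388,144],[399,219],[199,247]]),1)
# plate from depth: project px to z=.012 plane
c=t['color'].astype(int); dark=((c.sum(2)<330)&(reg>0)).astype(np.uint8)
z=W[:,:,2]
P=W[(reg>0)&(z>.008)&(z<.10)&(dark>0)&(z<.016)]
P=P[~np.isnan(P[:,0])]
r=cv2.minAreaRect(P[:,:2].astype(np.float32));print(r,cv2.boxPoints(r),len(P))
for lo,hi in((.085,.1),(.055,.07),(.043,.05),(.035,.044)):
    Q=W[(reg>0)&(z>lo)&(z<hi)];print(lo,len(Q))
    if len(Q)>4: print(cv2.minAreaRect(Q[:,:2].astype(np.float32)),Q.mean(0))
S=cloud(s);zs=S[:,:,2]
b=np.zeros((480,640),np.uint8);cv2.fillConvexPoly(b,np.array([[232,215],[300,225],[343,388],[250,404]]),1)
for lo,hi in((.008,.016),(.085,.1),(.055,.07)):
    Q=S[(b>0)&(zs>lo)&(zs<hi)];print('side',lo,len(Q),cv2.minAreaRect(Q[:,:2].astype(np.float32)),Q.mean(0))
cv2.imwrite('pics/crop2.png',cv2.resize(t['color'][135:255,180:400,::-1],None,fx=3.6,fy=3.6,interpolation=3))
E
```

```text
((0.6091638207435608, 0.027705177664756775), (0.13073891401290894, 0.36888936161994934), 8.423025131225586) [[ 0.5174819   0.200585  ]
 [ 0.571517   -0.16432534]
 [ 0.7008457  -0.14517464]
 [ 0.64681065  0.2197357 ]] 8110
0.085 144
((0.6264654994010925, -0.09111832827329636), (0.027753300964832306, 0.015999577939510345), 7.667717456817627) [ 0.62648757 -0.09096096  0.09171947]
0.055 342
((0.6094117164611816, 0.02497764676809311), (0.05054449662566185, 0.24854598939418793), 8.840765953063965) [0.60691833 0.03321502 0.06291728]
0.043 916
((0.6227503418922424, 0.0472724512219429), (0.08380928635597229, 0.3129333555698395), 9.142351150512695) [0.59388498 0.14308572 0.04631917]
0.035 1882
((0.6241574287414551, 0.046411000192165375), (0.08865731209516525, 0.3145540952682495), 8.67043685913086) [ 0.63680602 -0.04466749  0.03960276]
side 0.008 7511 ((0.6084104776382446, 0.029092416167259216), (0.12995190918445587, 0.3714446723461151), 8.441008567810059) [0.59329278 0.07188026 0.0113352 ]
side 0.085 71 ((0.6259399056434631, -0.08474630117416382), (0.009855390526354313, 0.027936266735196114), 87.6011962890625) [ 0.62785545 -0.08456142  0.08935158]
side 0.055 586 ((0.6088784337043762, 0.0268423929810524), (0.04980480298399925, 0.24645200371742249), 8.440829277038574) [0.60916263 0.02711035 0.0614522 ]
```

View pics/crop2.png

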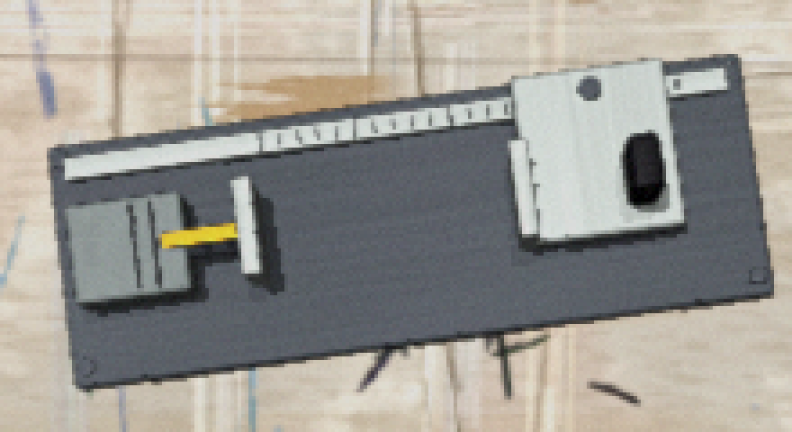

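The crop shows the anvil and its brass pointer at left (face about (258,225)), the open space in the middle, and the jaw with its black fin at (643,168). The gauge centre is about (0.609, 0.028), yaw +8.4°. The jaw starts about 20 mm from fully open. I'm moving to above the jar.

drive_tool:
  deltas:
    - {"turn": [0, 0, 0.6], "slide": [0.05, -0.065, 0], "hand": -1}
    - {"turn": [0, 0, 0.6], "slide": [0.05, -0.065, 0], "hand": -1}
    - {"turn": [0, 0, 0.6], "slide": [0.05, -0.065, 0], "hand": -1}
    - {"turn": [0, 0, 0.6], "slide": [0.05, -0.065, 0], "hand": -1}
    - {"turn": [0, 0, 0.6], "slide": [0.05, -0.065, 0], "hand": -1}
    - {"turn": [0, 0, 0.6], "slide": [0.05, -0.065, 0], "hand": -1}
    - {"turn": [0, 0, 0.6], "slide": [0.05, -0.065, 0], "hand": -1}
    - {"turn": [0, 0, 0.6], "slide": [0.05, -0.065, 0], "hand": -1}
  force: 40

```text
time_s: 0.77
ee_pos: [0.3757, 0.2418, 0.2502]
eef_rot: [0.096, -3.14, 0.0]
contact_force: [1.0, 0.1, -0.2]
gripper_width: 1.0
grip_force: 0.0
```

drive_tool:
  deltas:
    - {"turn": [0, 0, 0.2], "slide": [0.036, -0.044, 0], "hand": -1}
    - {"turn": [0, 0, 0.2], "slide": [0.036, -0.044, 0], "hand": -1}
    - {"turn": [0, 0, 0.2], "slide": [0.036, -0.044, 0], "hand": -1}
    - {"turn": [0, 0, 0.2], "slide": [0.036, -0.044, 0], "hand": -1}
    - {"slide": [0, 0, 0], "hand": -1}
    - {"slide": [0, 0, 0], "hand": -1}

```text
schema error: expected keys turn, slide, hand
```

```bash
python3 - <<'E'
from h import *
st=manip.state();print(st['qpos'],st['ee_pos'],st['eef_rot'])
s=snap('wrist','w1.png')
W=cloud(s).reshape(-1,3); Q=W[(abs(W[:,2]-.113)<.004)&(np.hypot(W[:,0]-.433,W[:,1]-.172)<.05)]
print(len(Q),cv2.minEnclosingCircle(Q[:,:2].astype(np.float32)) if len(Q) else '')
E
```

```text
[ 5.71922100e-01  1.03826689e-01 -1.64828507e-01  1.30241112e+00
  1.31809153e-05  5.10849066e-01] [0.3756773  0.241822   0.25018498] [ 9.59111139e-02 -3.13988997e+00  2.00787379e-04]
2227 ((0.43388161063194275, 0.17146804928779602), 0.02104056440293789)
```

The wrist view agrees on the jar at (0.4337, 0.1716).

drive_tool:
  deltas:
    - {"turn": [0, 0, 0.2], "slide": [0.036, -0.044, 0], "hand": -1}
    - {"turn": [0, 0, 0.2], "slide": [0.036, -0.044, 0], "hand": -1}
    - {"turn": [0, 0, 0.2], "slide": [0.036, -0.044, 0], "hand": -1}
    - {"turn": [0, 0, 0.2], "slide": [0.036, -0.044, -0.05], "hand": -1}
    - {"turn": [0, 0, 0], "slide": [0, 0, -0.06], "hand": -1}
    - {"turn": [0, 0, 0], "slide": [0, 0, 0], "hand": -1}
    - {"turn": [0, 0, 0], "slide": [0, 0, 0], "hand": -1}

```text
time_s: 1.4
ee_pos: [0.4318, 0.1727, 0.2058]
eef_rot: [0.221, -3.131, 0.001]
contact_force: [0.1, -0.0, 1.4]
gripper_width: 1.003
grip_force: 0.0
```

drive_tool:
  deltas:
    - {"turn": [0, 0, 0.05], "slide": [0.004, -0.003, -0.06], "hand": -1}
    - {"turn": [0, 0, 0], "slide": [0, 0, -0.06], "hand": -1}
    - {"turn": [0, 0, 0], "slide": [0, 0, -0.06], "hand": -1}
    - {"turn": [0, 0, 0], "slide": [0, 0, -0.06], "hand": -1}
    - {"turn": [0, 0, 0], "slide": [0, 0, -0.04], "hand": -1}
    - {"turn": [0, 0, 0], "slide": [0, 0, -0.03], "hand": -1}
    - {"turn": [0, 0, 0], "slide": [0, 0, 0], "hand": -1}
    - {"turn": [0, 0, 0], "slide": [0, 0, 0], "hand": -1}

```text
time_s: 2.07
ee_pos: [0.4345, 0.1724, 0.0833]
eef_rot: [-0.232, 3.133, 0.0]
contact_force: [0.5, -0.3, 0.7]
gripper_width: 1.003
grip_force: 0.0
```

drive_tool:
  deltas:
    - {"turn": [0, 0, 0], "slide": [0, 0, 0], "hand": 1}
    - {"turn": [0, 0, 0], "slide": [0, 0, 0], "hand": 1}
    - {"turn": [0, 0, 0], "slide": [0, 0, 0], "hand": 1}
    - {"turn": [0, 0, 0], "slide": [0, 0, 0], "hand": 1}
    - {"turn": [0, 0, 0], "slide": [0, 0, 0], "hand": 1}
    - {"turn": [0, 0, 0], "slide": [0, 0, 0], "hand": 1}
    - {"turn": [0, 0, 0], "slide": [0, 0, 0], "hand": 1}
    - {"turn": [0, 0, 0], "slide": [0, 0, 0], "hand": 1}
  force: 40

```text
time_s: 2.73
ee_pos: [0.4352, 0.1721, 0.0836]
eef_rot: [-0.23, 3.131, 0.001]
contact_force: [-0.4, -0.5, 11.4]
gripper_width: 0.59
grip_force: 40.0
```

drive_tool:
  deltas:
    - {"turn": [0, 0, 0], "slide": [0, 0, 0.03], "hand": 1}
    - {"turn": [0, 0, 0], "slide": [0, 0, 0.06], "hand": 1}
    - {"turn": [0, 0, 0], "slide": [0, 0, 0.06], "hand": 1}
    - {"turn": [0, 0, 0], "slide": [0, 0, 0.06], "hand": 1}
    - {"turn": [0, 0, 0], "slide": [0, 0, 0.06], "hand": 1}
    - {"turn": [0, 0, 0], "slide": [0, 0, 0.03], "hand": 1}
    - {"turn": [0, 0, 0], "slide": [0, 0, 0], "hand": 1}
    - {"turn": [0, 0, 0], "slide": [0, 0, 0], "hand": 1}

```text
time_s: 3.4
ee_pos: [0.4346, 0.1718, 0.2025]
eef_rot: [-0.23, 3.132, 0.0]
contact_force: [-0.2, 0.4, -2.3]
gripper_width: 0.581
grip_force: 42.7
```

```bash
cat > jar.py <<'E'
from h import *
from scipy.optimize import least_squares
def jar(c,S,zlo,zhi):
    "cylinder axis fit with r=26mm: x0,y0 (at zlo), slopes"
    Q=S.reshape(-1,3);Q=Q[(np.hypot(Q[:,0]-c[0],Q[:,1]-c[1])<.034)&(Q[:,2]>zlo)&(Q[:,2]<zhi)]
    f=lambda p:np.hypot(Q[:,0]-p[0]-p[2]*(Q[:,2]-zlo),Q[:,1]-p[1]-p[3]*(Q[:,2]-zlo))-.026
    return least_squares(f,[c[0],c[1],0,0],loss='soft_l1',f_scale=.002).x.round(4),len(Q)
E
python3 - <<'E'
from jar import *
st=manip.state();p=st['ee_pos'];print(p,st['eef_rot'],st['contact_force'])
s=snap('side','s2.png');S=cloud(s)
z0=p[2]-.083;print(z0,jar(p,S,z0+.008,z0+.055))
Q=S.reshape(-1,3);Q=Q[(np.hypot(Q[:,0]-p[0],Q[:,1]-p[1])<.03)&(Q[:,2]>.01)&(Q[:,2]<z0+.06)];print('bottom',np.percentile(Q[:,2],[0,.5,2,10]))
E
```

```text
[0.43457383 0.17181763 0.20251873] [-2.30315903e-01  3.13207372e+00  4.88224731e-04] [-0.22333776  0.3758581  -2.33188325]
0.11951873130521475 (array([0.4315, 0.1712, 0.0107, 0.0176]), 1030)
bottom [0.11883768 0.11993947 0.12215062 0.12734666]
```

View pics/s2.png

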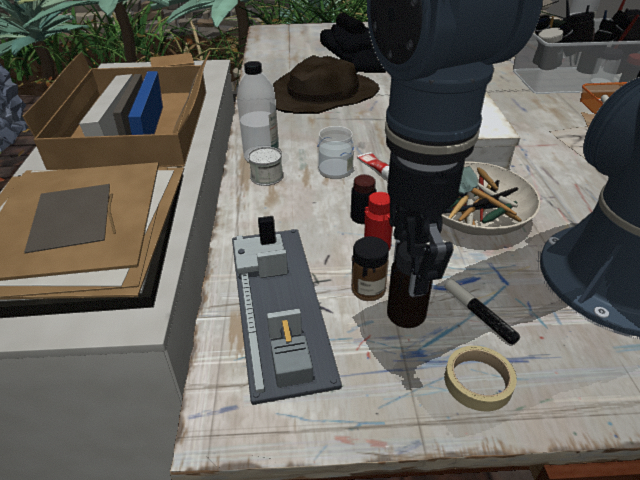

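The jar is held upright at about (408,300). I'm carrying it to over the gauge.

drive_tool:
  deltas:
    - {"turn": [0, 0, 0], "slide": [0.03, -0.018, 0], "hand": 1}
    - {"turn": [0, 0, 0], "slide": [0.06, -0.036, 0], "hand": 1}
    - {"turn": [0, 0, 0], "slide": [0.07, -0.042, 0], "hand": 1}
    - {"turn": [0, 0, 0], "slide": [0.07, -0.042, 0], "hand": 1}
    - {"turn": [0, 0, 0], "slide": [0.07, -0.042, 0], "hand": 1}
    - {"turn": [0, 0, 0], "slide": [0.06, -0.036, 0], "hand": 1}
    - {"turn": [0, 0, 0], "slide": [0.04, -0.024, 0], "hand": 1}
    - {"turn": [0, 0, 0], "slide": [0.024, -0.015, 0], "hand": 1}

```text
time_s: 4.12
ee_pos: [0.6053, 0.0677, 0.2002]
eef_rot: [0.228, -3.131, 0.001]
contact_force: [0.3, 0.3, -2.3]
gripper_width: 0.587
grip_force: 42.7
```

drive_tool:
  deltas:
    - {"turn": [0, 0, 0], "slide": [0, 0, -0.04], "hand": 1}
    - {"turn": [0, 0, 0], "slide": [0, 0, -0.04], "hand": 1}
    - {"turn": [0, 0, 0], "slide": [0, 0, 0], "hand": 1}
    - {"turn": [0, 0, 0], "slide": [0, 0, 0], "hand": 1}
    - {"turn": [0, 0, 0], "slide": [0, 0, 0], "hand": 1}
    - {"turn": [0, 0, 0], "slide": [0, 0, 0], "hand": 1}

```text
time_s: 4.62
ee_pos: [0.6043, 0.0698, 0.171]
eef_rot: [-0.231, 3.132, 0.0]
contact_force: [-0.6, -0.6, -2.1]
gripper_width: 0.584
grip_force: 42.7
```

```bash
python3 - <<'E'
from jar import *
st=manip.state();p=st['ee_pos'];print(p,st['eef_rot'],st['contact_force'],st['gripper_width'])
G=np.array([.609,.0283]);a=np.radians(8.42);x=np.array([np.cos(a),np.sin(a)]);y=np.array([-x[1],x[0]])
S=cloud(snap('side','s3.png'));z0=p[2]-.083
r,n=jar(p,S,z0+.008,z0+.055);print(r,n,'jar in gauge',(r[:2]-G)@x,(r[:2]-G)@y,'tcp',(p[:2]-G)@x,(p[:2]-G)@y)
E
```

```text
[0.60426028 0.06977745 0.17104723] [-2.30660015e-01  3.13219271e+00  4.54478238e-05] [-0.62837886 -0.57910553 -2.07154346] 0.58396589251153
[0.601  0.0691 0.0124 0.0141] 817 jar in gauge -0.001939493934357412 0.041531654954728096 tcp 0.0013848384690562196 0.04172440327073589
```

drive_tool:
  deltas:
    - {"turn": [0, 0, 0], "slide": [0, 0, -0.04], "hand": 1}
    - {"turn": [0, 0, 0], "slide": [0, 0, -0.05], "hand": 1}
    - {"turn": [0, 0, 0], "slide": [0, 0, -0.045], "hand": 1}
    - {"turn": [0, 0, 0], "slide": [0, 0, -0.025], "hand": 1}
    - {"turn": [0, 0, 0], "slide": [0, 0, -0.015], "hand": 1}
    - {"turn": [0, 0, 0], "slide": [0, 0, -0.005], "hand": 1}
    - {"turn": [0, 0, 0], "slide": [0, 0, 0], "hand": 1}
    - {"turn": [0, 0, 0], "slide": [0, 0, 0], "hand": 1}

```text
time_s: 5.33
ee_pos: [0.6045, 0.0698, 0.0993]
eef_rot: [-0.23, 3.132, 0.0]
contact_force: [0.5, -0.1, -1.9]
gripper_width: 0.584
grip_force: 42.7
```

drive_tool:
  deltas:
    - {"turn": [0, 0, 0], "slide": [0, 0, -0.003], "hand": 1}
    - {"turn": [0, 0, 0], "slide": [0, 0, 0], "hand": 1}
    - {"turn": [0, 0, 0], "slide": [0, 0, 0], "hand": 1}
    - {"turn": [0, 0, 0], "slide": [0, 0, 0], "hand": 1}

```text
time_s: 5.67
ee_pos: [0.6041, 0.0697, 0.0974]
eef_rot: [-0.23, 3.133, -0.0]
contact_force: [0.3, 0.3, -1.8]
gripper_width: 0.582
grip_force: 42.7
```

drive_tool:
  deltas:
    - {"turn": [0, 0, 0], "slide": [0, 0, -0.003], "hand": 1}
    - {"turn": [0, 0, 0], "slide": [0, 0, 0], "hand": 1}
    - {"turn": [0, 0, 0], "slide": [0, 0, 0], "hand": 1}
    - {"turn": [0, 0, 0], "slide": [0, 0, 0], "hand": 1}

```text
time_s: 6.0
ee_pos: [0.6039, 0.0697, 0.0959]
eef_rot: [0.231, -3.133, 0.0]
contact_force: [-0.0, -0.5, -0.8]
gripper_width: 0.584
grip_force: 42.7
```

drive_tool:
  deltas:
    - {"turn": [0, 0, 0], "slide": [0, 0, -0.002], "hand": 1}
    - {"turn": [0, 0, 0], "slide": [0, 0, 0], "hand": 1}
    - {"turn": [0, 0, 0], "slide": [0, 0, 0], "hand": 1}
    - {"turn": [0, 0, 0], "slide": [0, 0, 0], "hand": 1}

```text
time_s: 6.33
ee_pos: [0.6043, 0.0698, 0.0957]
eef_rot: [-0.23, 3.132, 0.0]
contact_force: [-1.6, -0.8, 4.8]
gripper_width: 0.583
grip_force: 43.4
```

Contact has been made, so I release and rise.

drive_tool:
  deltas:
    - {"turn": [0, 0, 0], "slide": [0, 0, 0], "hand": -0.3}
    - {"turn": [0, 0, 0], "slide": [0, 0, 0], "hand": -0.4}
    - {"turn": [0, 0, 0], "slide": [0, 0, 0], "hand": -0.6}
    - {"turn": [0, 0, 0], "slide": [0, 0, 0], "hand": -0.7}
    - {"turn": [0, 0, 0], "slide": [0, 0, 0], "hand": -0.7}
    - {"turn": [0, 0, 0], "slide": [0, 0, 0], "hand": -0.7}
    - {"turn": [0, 0, 0], "slide": [0, 0, 0], "hand": -0.7}

```text
time_s: 6.92
ee_pos: [0.6039, 0.0697, 0.0951]
eef_rot: [0.23, -3.133, 0.0]
contact_force: [0.3, 0.1, 0.5]
gripper_width: 0.847
grip_force: 0.0
```

drive_tool:
  deltas:
    - {"turn": [0, 0, 0], "slide": [0, 0, 0.02], "hand": -0.8}
    - {"turn": [0, 0, 0], "slide": [0, 0, 0.05], "hand": -0.8}
    - {"turn": [0, 0, 0], "slide": [0, 0, 0.07], "hand": -0.8}
    - {"turn": [0, 0, 0], "slide": [0, 0, 0.07], "hand": -0.8}
    - {"turn": [0, 0, 0], "slide": [0, 0, 0.06], "hand": -0.8}
    - {"turn": [0, 0, 0], "slide": [0, 0, 0.02], "hand": -0.8}
    - {"turn": [0, 0, 0], "slide": [0, 0, 0], "hand": -0.8}

```text
time_s: 7.5
ee_pos: [0.605, 0.0699, 0.2139]
eef_rot: [-0.23, 3.129, 0.0]
contact_force: [0.6, 0.7, -0.5]
gripper_width: 0.901
grip_force: 0.0
```

```bash
cat > meas.py <<'E'
from jar import *
G=np.array([.609,.0283]);a=np.radians(8.42);x=np.array([np.cos(a),np.sin(a)]);y=np.array([-x[1],x[0]])
g=lambda p:np.round([(np.asarray(p)[:2]-G)@x,(np.asarray(p)[:2]-G)@y],4)
st=manip.state();p=st['ee_pos'];print(p,g(p),st['contact_force'],st['gripper_width'])
def meas(fn):
    for n in('side','top'):
        s=snap(n,n+fn);S=cloud(s).reshape(-1,3);S=S[~np.isnan(S[:,0])]
        q=np.c_[(S[:,:2]-G)@x,(S[:,:2]-G)@y,S[:,2]]
        J=q[(abs(q[:,0])<.04)&(q[:,1]>-.05)&(q[:,1]<.08)&(abs(q[:,2]-.125)<.004)]
        if len(J)>10: print(n,'jar top',J.mean(0),cv2.minEnclosingCircle(J[:,:2].astype(np.float32)))
        r,k=jar((G+y*.042),S,.07,.1);print('body',g(r[:2]),r,k)
        F=q[(abs(q[:,0])<.03)&(q[:,1]<-.02)&(q[:,1]>-.17)&(abs(q[:,2]-.092)<.003)]
        if len(F)>5: print(n,'fin',F.mean(0),cv2.minAreaRect(F[:,:2].astype(np.float32)))
        for lab,lo,hi in(('jaw',-.1,.0),('anv',.06,.11)):
            F=q[(abs(q[:,0])<.03)&(q[:,1]<hi)&(q[:,1]>lo)&(abs(q[:,2]-.062)<.003)]
            if len(F)>5: print(n,lab,np.percentile(F[:,1],[2,50,98]).round(4),len(F))
E
python3 -c "
from meas import *
meas('4.png')"
```

```text
[0.60502514 0.06986715 0.21387495] [0.0022 0.0417] [ 0.59516786  0.67267552 -0.54728131] 0.9006665983515865
side jar top [-0.00035667  0.04422779  0.12393797] ((-0.00023687521752435714, 0.04329187422990799), 0.0216015987098217)
body [-0.001   0.0428] [ 0.6017  0.0705  0.0156 -0.1281] 614
side fin [ 0.00776362 -0.11840088  0.09163462] ((0.00794989988207817, -0.1187029629945755), (0.01511283777654171, 0.010652336291968822), 83.45521545410156)
side jaw [-0.066  -0.0582 -0.0542] 149
side anv [0.0613 0.0803 0.0861] 280
body [0.     0.0419] [0.6029 0.0698 0.     0.    ] 0
top fin [ 4.56521104e-05 -1.20466507e-01  9.20976790e-02] ((0.00018984172493219376, -0.12088612467050552), (0.015995444729924202, 0.027238525450229645), 89.57093048095703)
top jaw [-0.0656 -0.0607 -0.0559] 123
```

The jar stands upright at gauge (0, 0.043) and the fin is at gauge (0, -0.1207). For an anvil push of about 8 mm, the fin must end at y = -0.034. I'm moving above the fin with the hand half open.

drive_tool:
  deltas:
    - {"turn": [0, 0, 0], "slide": [0.004, -0.03, 0], "hand": -0.5}
    - {"turn": [0, 0, 0], "slide": [0.008, -0.06, 0], "hand": 0}
    - {"turn": [0, 0, 0], "slide": [0.009, -0.07, 0], "hand": 0}
    - {"turn": [0, 0, 0], "slide": [0.01, -0.07, 0], "hand": 0}
    - {"turn": [0, 0, 0], "slide": [0.009, -0.07, 0], "hand": 0}
    - {"turn": [0, 0, 0], "slide": [0.008, -0.06, 0], "hand": 0}
    - {"turn": [0, 0, 0], "slide": [0.006, -0.043, 0], "hand": 0}
    - {"turn": [0, 0, 0], "slide": [0, 0, 0], "hand": 0}

```text
time_s: 8.27
ee_pos: [0.6249, -0.0953, 0.2093]
eef_rot: [0.225, -3.131, 0.0]
contact_force: [-0.1, -0.4, 0.2]
gripper_width: 0.496
grip_force: 0.0
```

drive_tool:
  deltas:
    - {"turn": [0, 0, 0], "slide": [0, 0, -0.05], "hand": 0}
    - {"turn": [0, 0, 0], "slide": [0, 0, -0.05], "hand": 0}
    - {"turn": [0, 0, 0], "slide": [0, 0, -0.05], "hand": 0}
    - {"turn": [0, 0, 0], "slide": [0, 0, 0], "hand": 0}
    - {"turn": [0, 0, 0], "slide": [0, 0, 0], "hand": 0}

```text
time_s: 8.68
ee_pos: [0.6244, -0.0914, 0.1499]
eef_rot: [0.23, -3.13, -0.001]
contact_force: [-0.8, 1.1, -0.2]
gripper_width: 0.5
grip_force: 0.0
```

```bash
python3 -c "
from meas import *
s=snap('side','s5.png')
cv2.imwrite('pics/c5.png',cv2.resize(s['color'][100:420,180:460,::-1],None,fx=1.8,fy=1.8))"
```

```text
[ 0.62436259 -0.09136471  0.14990334] [-0.0023 -0.1206] [-0.8290037   1.14432668 -0.15030787] 0.4997548197324596
```

View pics/c5.png

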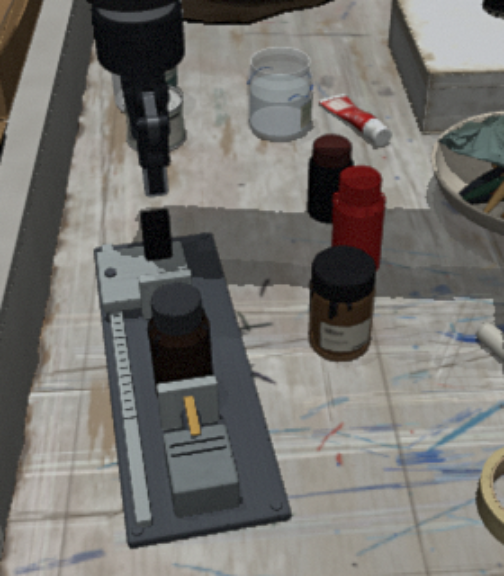

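The jar (180,335) stands between the jaws, and the gripper (153,140) is lined up over the fin (157,232). Now I descend and grip.

drive_tool:
  deltas:
    - {"turn": [0, 0, 0], "slide": [0.005, 0, -0.03], "hand": 0}
    - {"turn": [0, 0, 0], "slide": [0, 0, -0.04], "hand": 0}
    - {"turn": [0, 0, 0], "slide": [0, 0, -0.04], "hand": 0}
    - {"turn": [0, 0, 0], "slide": [0, 0, -0.04], "hand": 0}
    - {"turn": [0, 0, 0], "slide": [0, 0, -0.02], "hand": 0}
    - {"turn": [0, 0, 0], "slide": [0, 0, 0], "hand": 0}
    - {"turn": [0, 0, 0], "slide": [0, 0, 0], "hand": 0}

```text
time_s: 9.32
ee_pos: [0.6278, -0.0915, 0.0836]
eef_rot: [-0.231, 3.133, -0.0]
contact_force: [-0.5, 0.8, 0.7]
gripper_width: 0.499
grip_force: 0.0
```

drive_tool:
  deltas:
    - {"turn": [0, 0, 0], "slide": [0, 0, 0], "hand": 1}
    - {"turn": [0, 0, 0], "slide": [0, 0, 0], "hand": 1}
    - {"turn": [0, 0, 0], "slide": [0, 0, 0], "hand": 1}
    - {"turn": [0, 0, 0], "slide": [0, 0, 0], "hand": 1}
    - {"turn": [0, 0, 0], "slide": [0, 0, 0], "hand": 1}
    - {"turn": [0, 0, 0], "slide": [0, 0, 0], "hand": 1}
    - {"turn": [0, 0, 0], "slide": [0, 0, 0], "hand": 1}
    - {"turn": [0, 0, 0], "slide": [0, 0, 0], "hand": 1}
  force: 40

```text
time_s: 9.98
ee_pos: [0.6282, -0.0916, 0.0843]
eef_rot: [-0.23, 3.131, -0.001]
contact_force: [-0.6, -0.7, 6.4]
gripper_width: 0.178
grip_force: 41.2
```

drive_tool:
  deltas:
    - {"turn": [0, 0, 0], "slide": [-0.001, 0.01, 0], "hand": 1}
    - {"turn": [0, 0, 0], "slide": [-0.003, 0.02, 0], "hand": 1}
    - {"turn": [0, 0, 0], "slide": [-0.004, 0.03, 0], "hand": 1}
    - {"turn": [0, 0, 0], "slide": [-0.005, 0.03, 0], "hand": 1}
    - {"turn": [0, 0, 0], "slide": [-0.004, 0.03, 0], "hand": 1}
    - {"turn": [0, 0, 0], "slide": [-0.003, 0.02, 0], "hand": 1}
    - {"turn": [0, 0, 0], "slide": [-0.001, 0.01, 0], "hand": 1}
    - {"turn": [0, 0, 0], "slide": [0, 0, 0], "hand": 1}

```text
time_s: 10.65
ee_pos: [0.6192, -0.0313, 0.0843]
eef_rot: [-0.231, 3.132, -0.002]
contact_force: [-5.5, -0.8, 11.2]
gripper_width: 0.18
grip_force: 41.9
```

```bash
python3 -c "
from meas import *
meas('6.png')"
```

```text
[ 0.61918333 -0.03131958  0.08431867] [ 0.0013 -0.0605] [-5.5435593  -0.78211666 11.23590282] 0.18021772563094268
side jar top [5.18673309e-05 4.11492406e-02 1.24031702e-01] ((0.006408919580280781, 0.011336218565702438), 0.053182315081357956)
body [-0.0013  0.0425] [ 0.6015  0.0702  0.0222 -0.1055] 612
side fin [ 0.00264049 -0.0407963   0.09205933] ((0.006497753318399191, -0.04686213284730911), (0.014393404126167297, 0.02954689972102642), 48.31550216674805)
side jaw [-0.0577 -0.052  -0.0007] 14
side anv [0.0607 0.0805 0.0857] 271
top jar top [0.00393543 0.05745147 0.12417006] ((0.0038114353083074093, 0.05624551326036453), 0.01326702069491148)
body [-0.0118  0.048 ] [ 0.5903  0.0741  0.511  -0.2294] 18
top anv [0.0748 0.0796 0.0846] 129
```

drive_tool:
  deltas:
    - {"turn": [0, 0, 0], "slide": [-0.001, 0.005, 0], "hand": 1}
    - {"turn": [0, 0, 0], "slide": [-0.001, 0.007, 0], "hand": 1}
    - {"turn": [0, 0, 0], "slide": [-0.001, 0.007, 0], "hand": 1}
    - {"turn": [0, 0, 0], "slide": [-0.001, 0.007, 0], "hand": 1}
    - {"turn": [0, 0, 0], "slide": [-0.001, 0.007, 0], "hand": 1}
    - {"turn": [0, 0, 0], "slide": [-0.001, 0.006, 0], "hand": 1}
    - {"turn": [0, 0, 0], "slide": [-0.001, 0.005, 0], "hand": 1}
    - {"turn": [0, 0, 0], "slide": [0, 0, 0], "hand": 1}

```text
time_s: 11.42
ee_pos: [0.6167, -0.0148, 0.0843]
eef_rot: [-0.23, 3.132, -0.003]
contact_force: [-4.8, -7.7, 8.9]
gripper_width: 0.178
grip_force: 41.7
```

drive_tool:
  deltas:
    - {"turn": [0, 0, 0], "slide": [-0.0005, 0.003, 0], "hand": 1}
    - {"turn": [0, 0, 0], "slide": [-0.0005, 0.003, 0], "hand": 1}
    - {"turn": [0, 0, 0], "slide": [-0.0005, 0.003, 0], "hand": 1}
    - {"turn": [0, 0, 0], "slide": [0, 0, 0], "hand": 1}
    - {"turn": [0, 0, 0], "slide": [0, 0, 0], "hand": 1}
    - {"turn": [0, 0, 0], "slide": [0, 0, 0], "hand": 1}

```text
time_s: 11.92
ee_pos: [0.6162, -0.0115, 0.0843]
eef_rot: [-0.229, 3.132, -0.004]
contact_force: [-2.8, -9.2, 8.3]
gripper_width: 0.179
grip_force: 41.6
```

```bash
python3 -c "
from meas import *
meas('7.png')
s=load('side');cv2.imwrite('pics/c7.png',cv2.resize(s['color'][230:410,200:360,::-1],None,fx=3.3,fy=3.3,interpolation=3))"
```

```text
[ 0.6162022  -0.0114561   0.08432895] [ 0.0013 -0.0404] [-2.81126733 -9.20700517  8.27949002] 0.1791486125177531
side jar top [0.00039545 0.0510899  0.12402262] ((0.0042466879822313786, 0.012074662372469902), 0.0614362508058548)
body [-0.0007  0.0522] [ 0.6007  0.0798  0.0385 -0.1469] 402
side fin [ 0.00395902 -0.02830807  0.09108161] ((0.008098714053630829, -0.033924706280231476), (0.016127659007906914, 0.03414062783122063), 38.10954666137695)
side anv [0.0639 0.0827 0.0883] 278
body [0.     0.0419] [0.6029 0.0698 0.     0.    ] 0
```

View pics/c7.png

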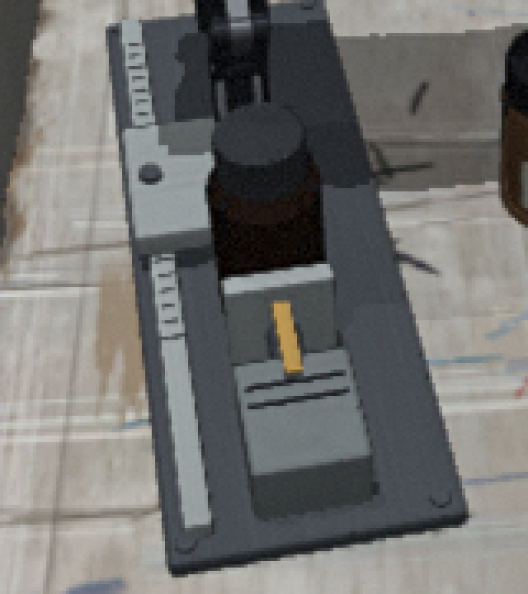

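The jar is touching both faces. The pointer tip (292,372) is just short of the first ridge (298,380), with the anvil at about 2.3 mm. I need about 6 mm more.

drive_tool:
  deltas:
    - {"turn": [0, 0, 0], "slide": [-0.0005, 0.003, 0], "hand": 1}
    - {"turn": [0, 0, 0], "slide": [-0.0005, 0.003, 0], "hand": 1}
    - {"turn": [0, 0, 0], "slide": [-0.0005, 0.003, 0], "hand": 1}
    - {"turn": [0, 0, 0], "slide": [-0.0005, 0.003, 0], "hand": 1}
    - {"turn": [0, 0, 0], "slide": [-0.0005, 0.003, 0], "hand": 1}
    - {"turn": [0, 0, 0], "slide": [0, 0, 0], "hand": 1}
    - {"turn": [0, 0, 0], "slide": [0, 0, 0], "hand": 1}
    - {"turn": [0, 0, 0], "slide": [0, 0, 0], "hand": 1}

```text
time_s: 12.68
ee_pos: [0.6153, -0.0057, 0.0844]
eef_rot: [-0.229, 3.132, -0.004]
contact_force: [-2.0, -11.2, 7.8]
gripper_width: 0.179
grip_force: 41.5
```

drive_tool:
  deltas:
    - {"turn": [0, 0, 0], "slide": [0, 0, 0], "hand": 0.3}
    - {"turn": [0, 0, 0], "slide": [0, 0, 0], "hand": 0.2}
    - {"turn": [0, 0, 0], "slide": [0, 0, 0], "hand": 0.2}
    - {"turn": [0, 0, 0], "slide": [0, 0, 0], "hand": 0.2}
    - {"turn": [0, 0, 0], "slide": [0, 0, 0], "hand": 0.2}
    - {"turn": [0, 0, 0], "slide": [0, 0, 0], "hand": 0.2}

```text
time_s: 13.18
ee_pos: [0.6147, -0.0041, 0.0831]
eef_rot: [0.231, -3.133, -0.0]
contact_force: [0.8, -0.2, -0.2]
gripper_width: 0.399
grip_force: 0.0
```

drive_tool:
  deltas:
    - {"turn": [0, 0, 0], "slide": [0, 0, 0.02], "hand": 0.2}
    - {"turn": [0, 0, 0], "slide": [0, 0, 0.05], "hand": 0.2}
    - {"turn": [0, 0, 0], "slide": [0, 0, 0.07], "hand": 0.2}
    - {"turn": [0, 0, 0], "slide": [0, 0, 0.07], "hand": 0.2}
    - {"turn": [0, 0, 0], "slide": [0, 0, 0.05], "hand": 0.2}
    - {"turn": [0, 0, 0], "slide": [0, 0, 0.02], "hand": 0.2}
    - {"turn": [0, 0, 0], "slide": [0, 0, 0], "hand": 0.2}

```text
time_s: 13.77
ee_pos: [0.6157, -0.0042, 0.1974]
eef_rot: [-0.23, 3.13, -0.0]
contact_force: [0.5, 0.2, -0.3]
gripper_width: 0.398
grip_force: 0.0
```

```bash
python3 -c "
from meas import *
meas('8.png')
s=load('side');cv2.imwrite('pics/c8.png',cv2.resize(s['color'][230:410,200:360,::-1],None,fx=3.3,fy=3.3,interpolation=3))"
```

```text
[ 0.61573785 -0.00424558  0.19744492] [ 0.0019 -0.0332] [ 0.53893097  0.15193141 -0.32454764] 0.39763510796329854
side jar top [0.00036813 0.05951129 0.12401244] ((0.0008135164971463382, 0.05804843828082085), 0.020868590101599693)
body [-0.0008  0.0702] [ 0.5979  0.0976  0.1221 -0.6976] 100
side fin [ 4.56313118e-05 -3.12134643e-02  9.18731301e-02] ((-0.0003892621025443077, -0.03321104496717453), (0.027608538046479225, 0.017675315961241722), 0.4108138382434845)
side jaw [-0.0315 -0.0271 -0.025 ] 7
side anv [0.0672 0.0883 0.0938] 283
body [0.     0.0419] [0.6029 0.0698 0.     0.    ] 0
```

View pics/c8.png

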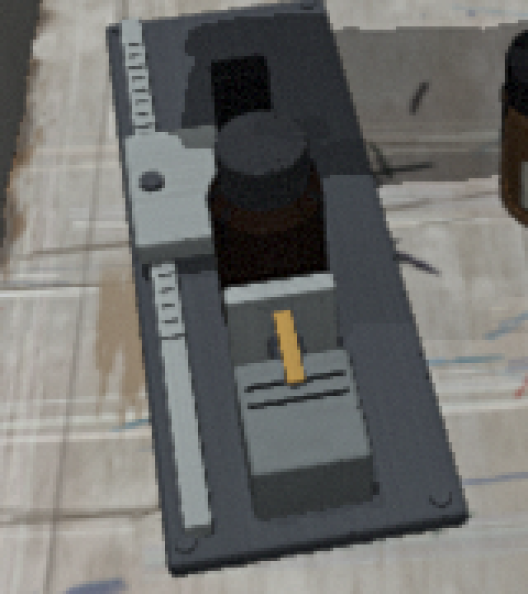

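The pointer tip (294,383) is past the first ridge (y≈381) and short of the second (y≈398). Depth, fin and jar measurements all put the anvil at 8 to 9 mm. The jar is upright and the gripper is clear, so I'm handing in.

```bash
python3 -c "
from plant import manip
print(manip.sign_off())"
```

```text
the job is handed in; nothing more can be done
None
```

I handed the job in: the tall jar stands upright on the calliper's base plate, held between the jaws about midway across, with the anvil pushed back an estimated 8 to 9 mm and its pointer tip between the two ridges; the other two jars were not touched, and sign-off returned no verdict.

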